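# Feed a pot onto the inspection mark with the latching pusher

### The job

At the pot inspection station, push the orange sprung pusher by its upright tab so that it shoves the blue-lidded pot along until the pot stands wholly on the green disc, then let the pusher go so that it springs back and catches on the red-topped stop pin at mid travel. Do not touch, lift or tip the pot, do not touch the stop pin, and leave the other things where they are.

Things in the scene. Friction and masses are not known exactly. Their poses are not given: they have to be found in the camera images.
- station: aluminium deck, fixed to the table: x from -80 to +120 mm, y from -200 to +200 mm, top 30 mm above the table. Origin on the table, under the lane's middle line; the pot is fed along the lane in the station's +y. Steel lane rod at x = -69 mm, 18 mm high above the deck; the pusher's rail at x = 75 mm. All on the deck except the pusher's tab is lower than 75 mm above it
- pusher (a joint): travel of the orange pusher along the station's +y, m: 0 = home (start), 0.112 = end stop. Its spring pushes it back with 4.2 N at home, 60 N/m more as it goes, plus damping of 20 N per m/s. Pushed beyond about 0.047, it lets the stop pin drop behind a tooth of its rail; let go then, it returns to 0.045 and stays (mid position). Let go earlier, it returns to 0
- tab (a point): middle of the back (-y) face of the pusher's orange upright tab, with a black rubber pad, to be pushed towards the station's +y. The tab is 50 mm wide (x), 12 mm thick (y), and stands from 42 to 102 mm above the deck; this point is 112 mm above the table. The space behind it is free. Axes as the station's
- blade (a point): middle of the front (+y) face of the pusher's blade, 10 mm ahead of tab, 53 mm above the table. The blade is 90 mm wide, 44 mm high, with a wing 24 mm long forward at each end (82 mm apart inside) that keeps the pot in the lane. When pot and blade touch, the pot's centre is 35 mm ahead of this face, so 45 mm ahead of tab
- stop_pin (a joint): height of the sprung stop pin, m: 0 = down (at the start, and when the pusher is latched), about 0.008 while the tooth of the rail passes under it
- pin_top (a point): top of the stop pin's red knob, 18 mm in diameter, over the rail, about 94 mm above the table when down
- pot: the pot to be fed: cream food pot with a blue lid, round, 70 mm in diameter, 56 mm high, about 0.14 kg, standing on the deck in the lane 5 to 25 mm ahead of the pusher's blade. Origin at the centre of its underside
- disc: green disc of film, 100 mm in diameter, with no thickness to speak of, stuck on the lit panel in the lane. Origin at its centre, at deck height. Where along the lane it is stuck varies; the pot's centre reaches it at a pusher travel between 0.062 and 0.090
- spare_pot: bystander: the same pot with a red lid, standing at the far (+y) end of the deck. Origin under its centre
- white_pot: bystander: the same pot with a white lid, on the table
- tub: bystander: clear open plastic tub, 150 x 110 x 50 mm
- dish: bystander: clear round dish, 90 mm in diameter, 14 mm high
- driver: bystander: screwdriver lying on the table
- spray: bystander: white bottle with a blue cap, 60 mm in diameter, 150 mm high
- gauge: bystander: brass gauge cylinder, 40 mm in diameter, 40 mm high
Not all that is in view belongs to the job. Leave any turquoise or yellow look-alike of the pot alone.

How it is judged:
By the outcome, as a careful person would: the job done as asked, in the order asked, and still so for the second after the job is handed in, with the robot touching nothing.
It also fails if it takes over 45 s, if anything falls off the work surface, if the arm or the gripper's body presses on something with over 40 N, if the wrist force passes 120 N, or if a joint passes its speed limit or range.

### The arm

A 6-joint arm with a two-finger parallel gripper is mounted at the origin on the work surface. World frame = base frame: x ahead of the robot, y to its left, z up, the work surface at z = 0. Lengths are in m, angles in rad, forces in N, time in s.
With the tool pointing down it reaches from about 0.225 to 0.875 m from the base axis. Payload 3.4 kg.
Tool frame: the origin (TCP) lies between the finger pads; the fingertips stand 11 mm ahead of it and the grasp point (between the pads) lies 8 mm behind it (tips_ahead is the distance from the TCP to the fingertips, in m); z points along the fingers, x is the direction in which the jaws open and shut, and the axes are right-handed (so a half turn about z gives the same grasp; the last joint's range is limited). The gripper opens to 85 mm and grips with 20 to 120 N. Pads are 22 mm wide; open, the fingers measure 114 mm over their backs; the gripper's body (76 mm by 85 mm) begins 54 mm behind the grasp point. The pads swing forward as they close: fully open they stand 13 mm farther back than shut.
Start: joints at [1.023, 0.276, 1.505, -0, 1.361, -0.121], TCP at [0.238, 0.523, 0.218] pointing down, gripper open.
Joint ranges: [-2.89, 2.89], [-0.75, 2.08], [0.22, 2.7], [-1.18, 4.32], [0.11, 2.71], [-2.7, 2.7]. Speed limits (rad/s): [2.57, 2.57, 3.14, 3.14, 3.14, 3.14].

### API

Orientations are given as a unit quaternion [w, x, y, z].
In Python, from rig import get_state, get_image, sign_off, masks_of, tips_ahead gives the robot as it stands.
- The arm moves only by the tool play_rows, never from a script. Its argument "series" is a list of rows, each an object of numbers: "fingers": the closure, from -1 (fully open) to 1 (shut); "dx", "dy", "dz": the shift along the world's x, y, z in mm; "turn": the turn about the world's z in rad. A call has 1 to 20 rows; each row shifts and turns the pose as measured when the row begins; what a row does not reach is not made up. A row lasts 1/12 s, in which the tool goes at most 41.7 mm and 7.16 degrees, less where a joint would pass 70% of its speed; a pose out of reach is approached as far as the arm can. A call with a gripper value outside its range is refused whole. The fingers move at their own pace and stop on an object; "squeeze" is the grip in N (left out, the last holds). Time passes only in rows, so rows that do not move let the fingers close. It gives the time, the measured TCP pose, the force and the opening at its end, in the units of the state.
- get_state(): the state, without advancing time (a new reading comes with each control period).
- get_image(name): name is "scene" or "top" or "wrist"; returns a dict with "pixels" (400x640x3 uint8, red, green, blue), "vfov" (degrees; the focal length in pixels is half the picture's height over the tangent of half this angle, whatever the lens; pixels are square), "cx", "cy" (the principal point, pixels), "rvec" (rotation vector, rad) and "tvec" (3), from world to camera coordinates, as OpenCV has them; the wrist camera has in their place "hand_eye" (4x4, takes a point from camera to tool coordinates, whose origin is the TCP and whose axes are the tool frame's). Camera axes: x right, y down, z forward; pixel columns grow to the right and rows downward; lengths in m; the calibration is good to about 2 mm. A picture is of the moment at which its call begins: read the wrist's pose just before it. There is no depth.
- sign_off(): hands the job in, once; it reports no verdict.
Trained networks look in a picture, given as the dict that the camera call returned (one of the last four; its "shot" number tells which), for a name from the list of things; names that differ only in an ending like _2 or _b are one class to them, and where a whole thing is asked for, a point or a joint stands for the part that bears it (a point fixed in the world has none). Each returns a list of dicts, best first, with "p" (0 to 1); they miss things now and then, are a little off and sometimes report something else, mostly with a low value. They report only what shows in the picture. A call takes as long as a camera call. They do not tell look-alikes from the thing itself.
- masks_of(picture, label): "region" (400x640 bool, what is visible of it) and "xy" ([column, row] in pixels, amid what is visible of it).
The state is a dict: "clock": time; "qpos": joint angles; "qd": joint speeds; "effort": joint torques, N m; "position": TCP position; "ee_rot": TCP orientation; "contact_force": force on the tool from outside, world axes, zero at the start; "moment": the same for the moment, N m; "width": finger opening in m.
Only numpy, scipy, OpenCV 4.12 (cv2) and the standard library are available. Lean on these libraries where they do the work, as an engineer would, in place of code of your own. Each camera call takes 0.05 s, during which the arm holds its last target. There are 200 camera calls.

## Working session

There is one attempt and no reset: what is moved stays moved. The work goes in short steps, Python scripts to look and compute and a tool call to move; the robot and the scene stay as the last step left them, time stands still between calls to the robot, and variables do not carry over. Pictures are saved under pics/ and viewed, about 8 in all and at most 12, crops included, and the job is handed in when it is done.

Besides the shell and the picture viewer there is one more tool, called after "Emit:" as name(argument=value, ...), one argument or row to a line, values as JSON. play_rows: Moves the arm, as the interface text tells. Its arguments: {"type":"object","properties":{"series":{"type":"array"},"squeeze":{"type":"number"}},"required":["series"]}

```bash
mkdir -p pics; cat > h.py <<'E'
import numpy as np, cv2
from rig import *
def K(p):
    f=200/np.tan(np.radians(p["vfov"])/2); return np.array([[f,0,p["cx"]],[0,f,p["cy"]],[0,0,1.]])
def ray(p,uv):
    R=cv2.Rodrigues(np.array(p["rvec"],float))[0];t=np.array(p["tvec"],float).ravel()
    return -R.T@t, R.T@np.linalg.inv(K(p))@np.array([uv[0],uv[1],1.])
def at_z(p,uv,z):
    o,d=ray(p,uv); return o+d*(z-o[2])/d[2]
def proj(p,X):
    return cv2.projectPoints(np.array(X,float).reshape(-1,1,3),np.array(p["rvec"],float),np.array(p["tvec"],float),K(p),None)[0].reshape(-1,2)
def save(p,n): cv2.imwrite("pics/"+n,p["pixels"][:,:,::-1])
E
python3 - <<'E'
from h import *
s=get_state();print(s["clock"],s["position"],s["ee_rot"],s["width"],tips_ahead)
for c in("top","scene"):
    p=get_image(c);save(p,c+"1.png")
    print(c,p["vfov"],p["cx"],p["cy"],ray(p,(320,200)))
    for l in("station","pusher","tab","blade","pin_top","pot","disc","spare_pot"):
        for m in masks_of(p,l)[:3]:
            print(l,round(m["p"],2),np.round(m["xy"]),m["region"].sum())
E
```

```text
0.0 [0.23772149 0.52293883 0.21702123] [ 3.97489035e-04  8.40813951e-01  5.41323401e-01 -8.47378726e-04] 0.08525936325951658 0.011
top 42.388684129598154 320.91178750409466 206.34947432479532 (array([ 0.20714351, -0.02382845,  1.60163408]), array([ 0.21262627,  0.01193956, -0.9771398 ]))
station 0.6 [336. 187.] 6405
pusher 0.57 [368. 189.] 453
tab 0.57 [373. 185.] 428
blade 0.83 [367. 182.] 386
pin_top 0.61 [284. 185.] 456
pot 0.97 [351. 262.] 476
pot 0.72 [369. 185.] 546
pot 0.66 [316. 265.] 459
disc 0.79 [331. 199.] 593
spare_pot 0.63 [282. 188.] 473
scene 49.190246402899355 315.2038135058575 200.80697687704608 (array([ 1.19284103, -0.39978131,  1.18457283]), array([-0.4914567 ,  0.2905167 , -0.82109333]))
station 0.8 [316. 236.] 6029
tab 0.9 [284. 242.] 580
blade 0.63 [285. 240.] 564
pot 0.89 [295. 220.] 522
pot 0.86 [296. 169.] 452
pot 0.82 [266. 187.] 506
disc 0.72 [317. 220.] 479
spare_pot 0.95 [358. 198.] 511
```

View pics/top1.png

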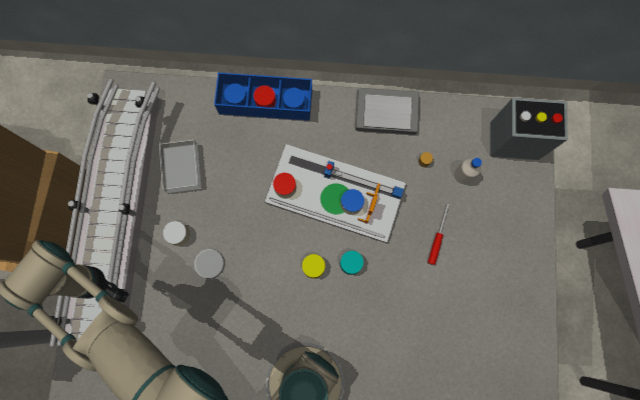

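View pics/scene1.png

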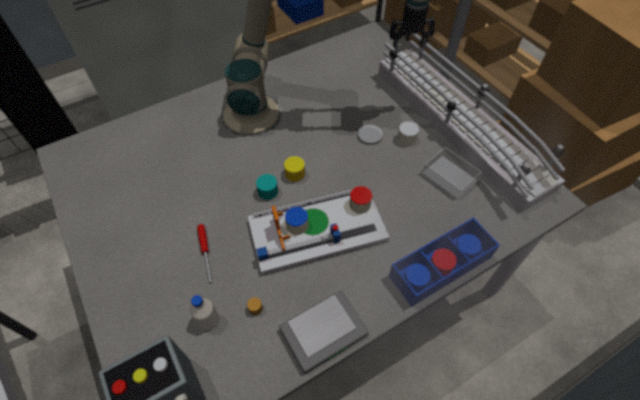

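Top view: station centred near (336,193), with the orange pusher at about (371,203), blue-lidded pot at (352,201), green disc at (335,198), pin knob at (329,168) and red-lid spare pot at (284,184). The yellow (314,265) and turquoise (352,262) pots are look-alikes, and the blue and red lids in the box at the top are off-station. The pot meant is the blue-lidded one in the lane.

```bash
python3 - <<'E'
from h import *
for c,b in(("top",(255,135,160,120)),("scene",(235,175,165,105))):
    p=get_image(c);x,y,w,h=b
    cv2.imwrite(f"pics/{c}2.png",cv2.resize(p["pixels"][y:y+h,x:x+w,::-1],None,fx=4.8,fy=4.8,interpolation=cv2.INTER_CUBIC))
    hsv=cv2.cvtColor(p["pixels"],cv2.COLOR_RGB2HSV)[y:y+h,x:x+w]
    for n,lo,hi,z in(("green",(45,100,60),(75,255,255),.03),("blue",(105,120,80),(125,255,255),.086),("orange",(8,150,100),(20,255,255),.1),("red",(0,150,90),(5,255,255),.09)):
        m=cv2.inRange(hsv,lo,hi); k,l,st,ce=cv2.connectedComponentsWithStats(m)
        for i in range(1,k):
            if st[i,4]>12:
                uv=ce[i]+[x,y];print(c,n,st[i],np.round(uv,1),np.round(at_z(p,uv,z),4))
E
```

```text
top green [ 66  49  27  30 566] [332.7 197.9] [ 0.5587 -0.0436  0.03  ]
top blue [73 26  6  5 13] [331.  162.8] [ 0.6554 -0.0304  0.086 ]
top blue [69 33  8  7 36] [327.4 171.2] [ 0.6279 -0.0212  0.086 ]
top blue [137  52  12  10  82] [397.5 191.4] [ 0.5807 -0.237   0.086 ]
top blue [ 86  54  23  23 398] [352.4 200.1] [ 0.5438 -0.1025  0.086 ]
top orange [112  48  13  29 108] [373.8 198.2] [ 0.551 -0.165  0.1  ]
top orange [104  78  11   9  25] [365.6 217.9] [ 0.4897 -0.1441  0.1   ]
top red [72 29  5  5 17] [329.  166.4] [ 0.6425 -0.025   0.09  ]
top red [ 19  38  22  22 386] [284.2 183.6] [0.5788 0.1061 0.09  ]
scene green [ 71  34  22  26 422] [316.2 221.6] [ 0.5658 -0.0434  0.03  ]
scene blue [ 51  32  21  20 341] [295.7 216.2] [ 0.5481 -0.1034  0.086 ]
scene blue [98 56  7  5 27] [335.9 233.3] [ 0.6602 -0.0322  0.086 ]
scene blue [22 73 10  9 67] [261.5 251.9] [ 0.6031 -0.2452  0.086 ]
scene orange [37 31 10 14 60] [275.4 212.8] [ 0.5147 -0.1529  0.1   ]
scene orange [43 54  3  7 16] [278.9 232.1] [ 0.5788 -0.1752  0.1   ]
scene orange [45 61  9 13 33] [282.3 240.5] [ 0.6085 -0.18    0.1   ]
scene red [115  12  22  18 294] [360.7 195.2] [0.5871 0.1035 0.09  ]
```

View pics/top2.png

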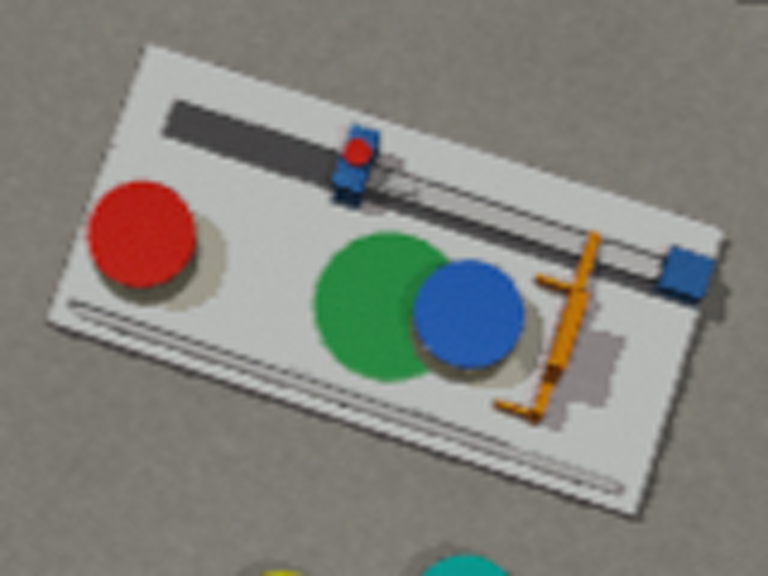

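The crop confirms the blue-lidded pot at crop (468,314), in the lane ahead of the orange blade and partly over the disc (crop centre about (389,307)). The tab is at about crop (568,330), and its right side is free.

```bash
cat >> h.py <<'E'
from scipy.optimize import least_squares
def station(p,px):
    S=np.array([[.12,.2],[.12,-.2],[-.08,-.2],[-.08,.2]]); W=np.array([at_z(p,u,.03)[:2] for u in px])
    f=lambda q:np.c_[np.cos(q[2])*S[:,0]-np.sin(q[2])*S[:,1]+q[0],np.sin(q[2])*S[:,0]+np.cos(q[2])*S[:,1]+q[1]]
    r=least_squares(lambda q:(f(q)-W).ravel(),[.55,-.05,-.3]); return r.x,np.round((f(r.x)-W)*1e3,1)
def toS(q,X):
    c,s=np.cos(q[2]),np.sin(q[2]); d=np.array(X[:2])-q[:2]; return np.array([c*d[0]+s*d[1],-s*d[0]+c*d[1]])
def toW(q,X):
    c,s=np.cos(q[2]),np.sin(q[2]); return np.array([c*X[0]-s*X[1],s*X[0]+c*X[1]])+q[:2]
E
python3 - <<'E'
from h import *
p=get_image("top"); cr=lambda a:np.array(a)/4.8+[255,135]-.4
q,res=station(p,[cr(a) for a in((148,45),(722,232),(638,517),(50,320))]);print(q,res.tolist())
np.save("q.npy",q)
for n,a,z in(("disc",(389,307),.03),("pot",(468,314),.086),("spare",(142,234),.086),("tabtop",(568,325),.132),("pin",(357,152),.094),("wing1",(540,280),.075),("wing2",(500,405),.075),("bladeend",(540,416),.075),("bladetop",(595,235),.075)):
    print(n,np.round(toS(q,at_z(p,cr(a),z))*1e3,1))
E
```

```text
[ 0.55842856 -0.04591473 -0.25126353] [[1.0, -0.6], [1.5, -2.4], [-0.6, 1.2], [-1.9, 1.8]]
disc [ 0.7 -7.1]
pot [ -0.1 -57.5]
spare [-16.6 153.1]
tabtop [   2.2 -117.5]
pin [75.4 41. ]
wing1 [ 37.9 -94. ]
wing2 [-46.8 -94.4]
bladeend [ -45.5 -120.2]
bladetop [  77.  -118.3]
```

View pics/scene2.png

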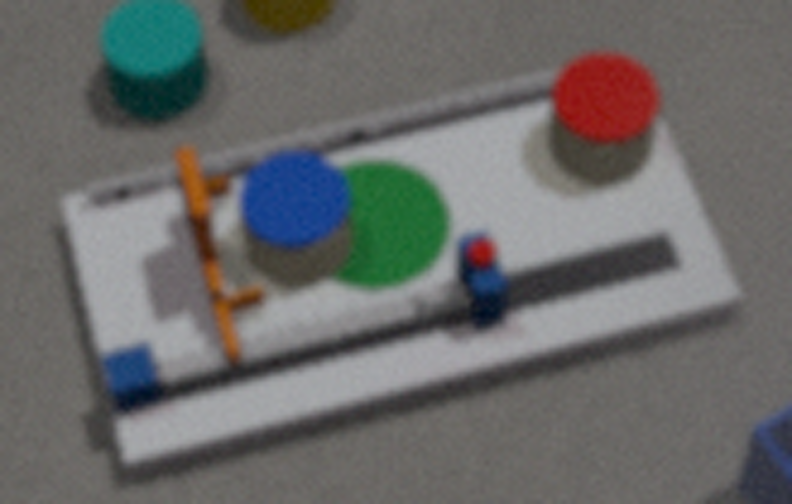

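```bash
python3 - <<'E'
from h import *
q=np.load("q.npy"); s=get_state(); P=s["position"]
u=np.array([-np.sin(q[2]),np.cos(q[2])]);print("push dir",u)
t=toW(q,[0.0,-.170]);print(t,(t-P[:2])*1e3,"turn",q[2]-2*np.arctan2(s["ee_rot"][2],s["ee_rot"][1]))
E
```

```text
push dir [0.24862801 0.96859905]
[ 0.5161618  -0.21057656] [ 278.10467238 -734.03041451] turn -1.3952736658022904
```

Emit:
play_rows(
  series=[
    {"fingers": 1,"dx": 14,"dy": -36,"dz": 0,"turn": -0.1},
    {"fingers": 1,"dx": 14,"dy": -36,"dz": 0,"turn": -0.1},
    {"fingers": 1,"dx": 14,"dy": -36,"dz": 0,"turn": -0.1},
    {"fingers": 1,"dx": 14,"dy": -36,"dz": 0,"turn": -0.1},
    {"fingers": 1,"dx": 14,"dy": -36,"dz": 0,"turn": -0.1},
    {"fingers": 1,"dx": 14,"dy": -36,"dz": 0,"turn": -0.1},
    {"fingers": 1,"dx": 14,"dy": -36,"dz": 0,"turn": -0.1},
    {"fingers": 1,"dx": 14,"dy": -36,"dz": 0,"turn": -0.1},
    {"fingers": 1,"dx": 14,"dy": -36,"dz": 0,"turn": -0.1},
    {"fingers": 1,"dx": 14,"dy": -36,"dz": 0,"turn": -0.1},
    {"fingers": 1,"dx": 14,"dy": -36,"dz": 0,"turn": -0.1},
    {"fingers": 1,"dx": 14,"dy": -36,"dz": 0,"turn": -0.1},
    {"fingers": 1,"dx": 14,"dy": -36,"dz": 0,"turn": -0.1},
    {"fingers": 1,"dx": 14,"dy": -36,"dz": 0,"turn": -0.1},
    {"fingers": 1,"dx": 14,"dy": -36,"dz": 0},
    {"fingers": 1,"dx": 14,"dy": -36,"dz": 0},
    {"fingers": 1,"dx": 14,"dy": -36,"dz": 0},
  ],
  squeeze=40,
)

```text
invalid input at $.series[14]: expected keys fingers, dx, dy, dz, turn
```

```bash
cat >> h.py <<'E'
def where():
    s=get_state();q=np.load("q.npy");P=s["position"];g=lambda x,y:np.round((toW(q,[x,y])-P[:2])*1e3)
    f=np.array(s["contact_force"]);e=s["ee_rot"]
    print("t",round(s["clock"],2),"S",np.round(toS(q,P)*1e3,1),"z",round(P[2]*1e3,1),"F",np.round(f,1),"push",round(f[:2]@[-np.sin(q[2]),np.cos(q[2])],1),"turn left",round((q[2]-2*np.arctan2(e[2],e[1])+np.pi/2)%np.pi-np.pi/2,3),"w",s["width"]); return s,q,g
E
python3 -c "
from h import *
s,q,g=where();print(g(0,-.17))"
```

```text
t 1.05 S [-451.9  471.8] z 217.9 F [ 0.9  0.1 -0.5] push 0.3 turn left -1.395 w 0.08544061302342322
[ 278. -734.]
```

Emit:
play_rows(
  series=[
    {"fingers": 1,"dx": 14,"dy": -36,"dz": 0,"turn": -0.1},
    {"fingers": 1,"dx": 14,"dy": -36,"dz": 0,"turn": -0.1},
    {"fingers": 1,"dx": 14,"dy": -36,"dz": 0,"turn": -0.1},
    {"fingers": 1,"dx": 14,"dy": -36,"dz": 0,"turn": -0.1},
    {"fingers": 1,"dx": 14,"dy": -36,"dz": 0,"turn": -0.1},
    {"fingers": 1,"dx": 14,"dy": -36,"dz": 0,"turn": -0.1},
    {"fingers": 1,"dx": 14,"dy": -36,"dz": 0,"turn": -0.1},
    {"fingers": 1,"dx": 14,"dy": -36,"dz": 0,"turn": -0.1},
    {"fingers": 1,"dx": 14,"dy": -36,"dz": 0,"turn": -0.1},
    {"fingers": 1,"dx": 14,"dy": -36,"dz": 0,"turn": -0.1},
    {"fingers": 1,"dx": 14,"dy": -36,"dz": 0,"turn": -0.1},
    {"fingers": 1,"dx": 14,"dy": -36,"dz": 0,"turn": -0.1},
    {"fingers": 1,"dx": 14,"dy": -36,"dz": 0,"turn": -0.1},
    {"fingers": 1,"dx": 14,"dy": -36,"dz": 0,"turn": -0.1},
    {"fingers": 1,"dx": 14,"dy": -36,"dz": 0,"turn": 0},
    {"fingers": 1,"dx": 14,"dy": -36,"dz": 0,"turn": 0},
    {"fingers": 1,"dx": 14,"dy": -36,"dz": 0,"turn": 0},
  ],
  squeeze=40,
)

```text
clock: 2.47
position: [0.4787, -0.109, 0.2206]
ee_rot: [-0.001, 0.988, -0.157, 0.009]
contact_force: [1.1, 0.7, 0.6]
width: 0.0
```

```bash
python3 -c "
from h import *
s,q,g=where();print(g(0,-.17))"
```

```text
t 2.47 S [-61.5 -80.9] z 220.6 F [1.1 0.7 0.6] push 0.9 turn left 0.063 w 1.8243126800117984e-05
[  37. -102.]
```

Emit:
play_rows(
  series=[
    {"fingers": 1,"dx": 12,"dy": -34,"dz": 0,"turn": 0.03},
    {"fingers": 1,"dx": 12,"dy": -34,"dz": 0,"turn": 0.03},
    {"fingers": 1,"dx": 12,"dy": -34,"dz": 0,"turn": 0},
    {"fingers": 1,"dx": 0,"dy": -3,"dz": 0,"turn": 0},
    {"fingers": 1,"dx": 0,"dy": 0,"dz": 0,"turn": 0},
  ],
)

```text
clock: 2.88
position: [0.5184, -0.2293, 0.2201]
ee_rot: [0.001, 0.991, -0.13, 0.011]
contact_force: [-0.3, 0.7, -0.3]
width: -0.0
```

```bash
python3 -c "
from h import *
s,q,g=where();print(g(0,-.17))
p=get_image('wrist');save(p,'w1.png');print(p['hand_eye'],p['vfov'])
p=get_image('top');cv2.imwrite('pics/top3.png',cv2.resize(p['pixels'][135:255,255:415,::-1],None,fx=4.8,fy=4.8,interpolation=2))"
```

```text
t 2.88 S [   6.8 -187.6] z 220.1 F [-0.3  0.7 -0.3] push 0.6 turn left 0.01 w -4.6427285893901436e-05
[-2. 19.]
[[ 9.99999097e-01 -3.24048461e-04 -1.30447081e-03 -1.41342566e-04]
 [ 7.05417781e-04  9.52632919e-01  3.04121725e-01 -7.80441795e-02]
 [ 1.14413166e-03 -3.04122371e-01  9.52632287e-01 -1.55721860e-01]
 [ 0.00000000e+00  0.00000000e+00  0.00000000e+00  1.00000000e+00]] 67.65727134056051
```

View pics/w1.png

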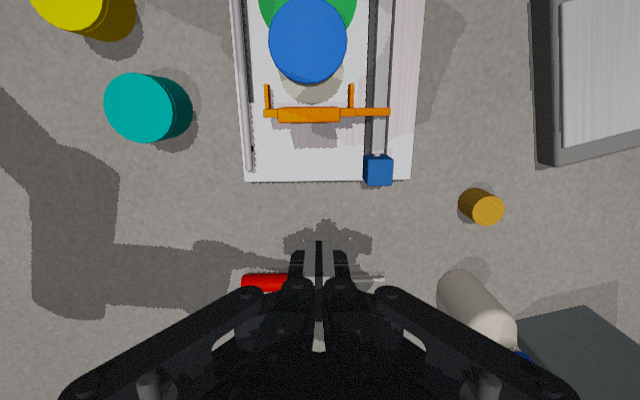

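Wrist view: the tab is at (309,115), centred ahead of the shut fingers (tips at (318,245)), with nothing between them. The pot is at (307,40) with the green disc behind it.

```bash
python3 - <<'E'
from h import *
from scipy.spatial.transform import Rotation as R
s,q,g=where();p=get_image("wrist")
e=s["ee_rot"];Rt=R.from_quat([e[1],e[2],e[3],e[0]]).as_matrix();H=np.array(p["hand_eye"])
def wz(uv,z):
    o=Rt@H[:3,3]+s["position"];d=Rt@H[:3,:3]@np.linalg.inv(K(p))@[uv[0],uv[1],1.];return o+d*(z-o[2])/d[2]
for n,uv,z in(("tabL",(278,122),.132),("tabR",(340,122),.132),("tabtopfront",(309,108),.132),("pinblk",(377,185),.05),("pot",(307,40),.086),("wing",(267,86),.075)):print(n,np.round(toS(q,wz(uv,z))*1e3,1))
print(g(0,-.15))
E
```

```text
t 2.98 S [   6.2 -186. ] z 220.2 F [0.  0.4 0.7] push 0.4 turn left 0.008 w -0.0004928923643282058
tabL [ -23.8 -122.1]
tabR [  25.3 -122.6]
tabtopfront [   0.9 -111.7]
pinblk [  75.7 -197.3]
pot [ -0.3 -55.5]
wing [-38.9 -92.3]
[ 3. 36.]
```

Emit:
play_rows(
  series=[
    {"fingers": 1,"dx": 1,"dy": 26,"dz": -5,"turn": 0},
    {"fingers": 1,"dx": 0,"dy": 0,"dz": -36,"turn": 0},
    {"fingers": 1,"dx": 0,"dy": 0,"dz": -36,"turn": 0},
    {"fingers": 1,"dx": 0,"dy": 0,"dz": -30,"turn": 0},
    {"fingers": 1,"dx": 0,"dy": 0,"dz": -4,"turn": 0},
    {"fingers": 1,"dx": 0,"dy": 0,"dz": 0,"turn": 0},
  ],
)

```text
clock: 3.53
position: [0.5183, -0.1899, 0.1116]
ee_rot: [0.0, 0.992, -0.124, 0.015]
contact_force: [-0.7, -0.8, 0.0]
width: -0.0001
```

```bash
python3 -c "
from h import *
s,q,g=where();print(g(0,-.137),g(0,-.065))"
```

```text
t 3.53 S [  -3.1 -149.4] z 111.6 F [-0.7 -0.8  0. ] push -0.9 turn left -0.002 w -0.00013061279857133062
[ 6. 11.] [24. 81.]
```

Now push slowly: contact first, then about 50 mm of travel.

Emit:
play_rows(
  series=[
    {"fingers": 1,"dx": 2,"dy": 4,"dz": -1,"turn": 0},
    {"fingers": 1,"dx": 2,"dy": 4,"dz": -1,"turn": 0},
    {"fingers": 1,"dx": 2,"dy": 4,"dz": 0,"turn": 0},
    {"fingers": 1,"dx": 1,"dy": 4,"dz": 0,"turn": 0},
    {"fingers": 1,"dx": 1,"dy": 4,"dz": 0,"turn": 0},
    {"fingers": 1,"dx": 1,"dy": 4,"dz": 0,"turn": 0},
    {"fingers": 1,"dx": 1,"dy": 4,"dz": 0,"turn": 0},
    {"fingers": 1,"dx": 1,"dy": 4,"dz": 0,"turn": 0},
    {"fingers": 1,"dx": 1,"dy": 4,"dz": 0,"turn": 0},
    {"fingers": 1,"dx": 1,"dy": 4,"dz": 0,"turn": 0},
    {"fingers": 1,"dx": 1,"dy": 4,"dz": 0,"turn": 0},
    {"fingers": 1,"dx": 1,"dy": 4,"dz": 0,"turn": 0},
  ],
)

```text
clock: 4.53
position: [0.5385, -0.1465, 0.1218]
ee_rot: [0.011, 0.992, -0.121, 0.023]
contact_force: [-0.7, 0.2, -0.2]
width: 0.0003
```

```bash
python3 -c "
from h import *
s,q,g=where();print(g(0,-.065))"
```

```text
t 4.53 S [   5.7 -102.4] z 121.8 F [-0.7  0.2 -0.2] push -0.0 turn left -0.008 w 0.0003272606077654964
[ 4. 38.]
```

Force reads zero although contact was expected, so I'll look.

```bash
python3 -c "
from h import *
s,q,g=where();print(s['effort'],s['moment'])
p=get_image('scene');a=cv2.resize(p['pixels'][150:280,220:400,::-1],None,fx=4.4,fy=4.4,interpolation=2);cv2.imwrite('pics/s3.png',a)"
```

```text
t 4.53 S [   5.7 -102.4] z 121.8 F [-0.7  0.2 -0.2] push -0.0 turn left -0.008 w 0.0003272606077654964
[ -0.64128025 -40.21998525 -21.9160527   -0.07755519  -0.27052294
  -0.08603673] [0.04147256 0.02613243 0.00744885]
```

View pics/s3.png

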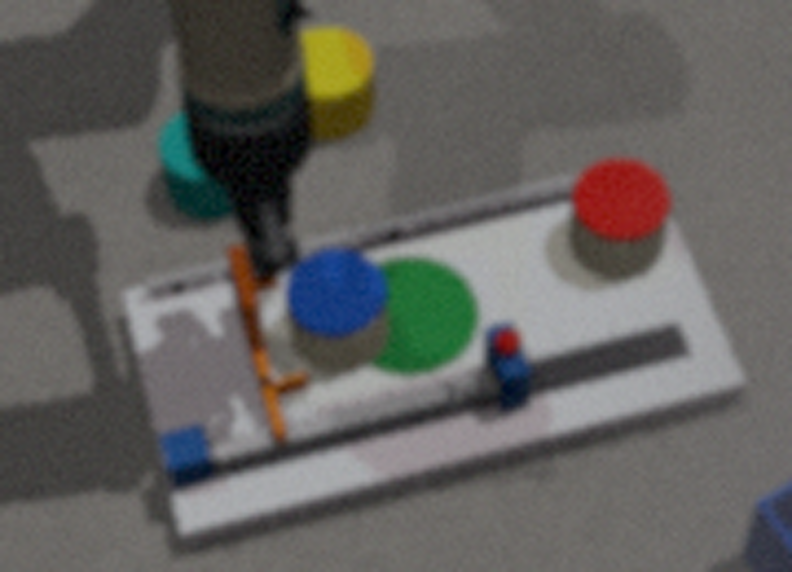

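```bash
python3 - <<'E'
from h import *
s,q,g=where();p=get_image('scene');P=s["position"]
W=lambda x,y,z:np.r_[toW(q,[x,y]),z]
C=lambda X:np.round((proj(p,X)-[220,150])*4.4)
print("tip",C(P-[0,0,.011]),"tcp",C(P))
for dy in(0,.025):print("tab@",dy,[C(W(x,-.1225+dy,z)).tolist() for x in(-.025,.025) for z in(.072,.132)])
print("spare",C(W(-.0166,.153,.086)),"pin",C(W(.075,.041,.094)),"pot",C(W(0,-.0565,.086)))
w=get_image('wrist');t=get_image('top')
a=cv2.resize(w["pixels"],(400,250));b=cv2.resize(t["pixels"][135:255,255:415],(400,300))
cv2.imwrite("pics/wt.png",np.vstack([a,b])[:,:,::-1])
E
```

```text
t 4.58 S [   5.6 -101.5] z 121.8 F [-0.1  1.2  1.5] push 1.2 turn left -0.008 w -7.064473068564743e-05
tip [[269. 288.]] tcp [[268. 279.]]
tab@ 0 [[[233.0, 290.0]], [[225.0, 242.0]], [[250.0, 350.0]], [[242.0, 303.0]]]
tab@ 0.025 [[[268.0, 282.0]], [[261.0, 233.0]], [[286.0, 341.0]], [[279.0, 293.0]]]
spare [[617. 194.]] pin [[504. 334.]] pot [[334. 285.]]
```

View pics/wt.png

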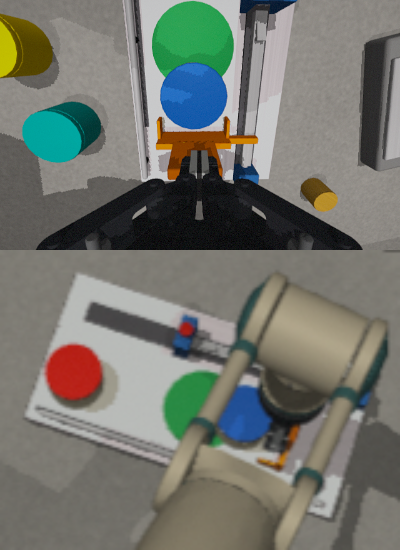

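```bash
python3 - <<'E'
from h import *
from scipy.spatial.transform import Rotation as R
s,q,g=where();p=get_image("wrist")
e=s["ee_rot"];Rt=R.from_quat([e[1],e[2],e[3],e[0]]).as_matrix();H=np.array(p["hand_eye"])
def pj(X):
    c=H[:3,:3].T@(Rt.T@(np.array(X)-s["position"])-H[:3,3]);u=K(p)@c;return u[:2]/u[2]
a=cv2.resize(p["pixels"][180:330,210:430,::-1],None,fx=3.6,fy=3.6,interpolation=2)
def dot(X,col):
    u=(pj(X)-[210,180])*3.6;cv2.circle(a,tuple(int(v) for v in u),4,col,-1)
W=lambda x,y,z:np.r_[toW(q,[x,y]),z]
dot(s["position"]+Rt@[0,0,.011],(255,255,0))
for dy,col in((0,(255,0,255)),(.02,(0,255,0))):
    for x in(-.025,.025):
        for z in(.072,.132):dot(W(x,-.1105+dy,z),col)
cv2.imwrite("pics/w3.png",a)
print(np.degrees(np.arccos(-Rt[2,2])))
E
```

```text
t 4.73 S [   5.2 -102.9] z 121.1 F [ 0.6 -0.2  0.4] push -0.1 turn left -0.009 w 0.00023672782615511564
2.8211572976052293
```

View pics/w3.png

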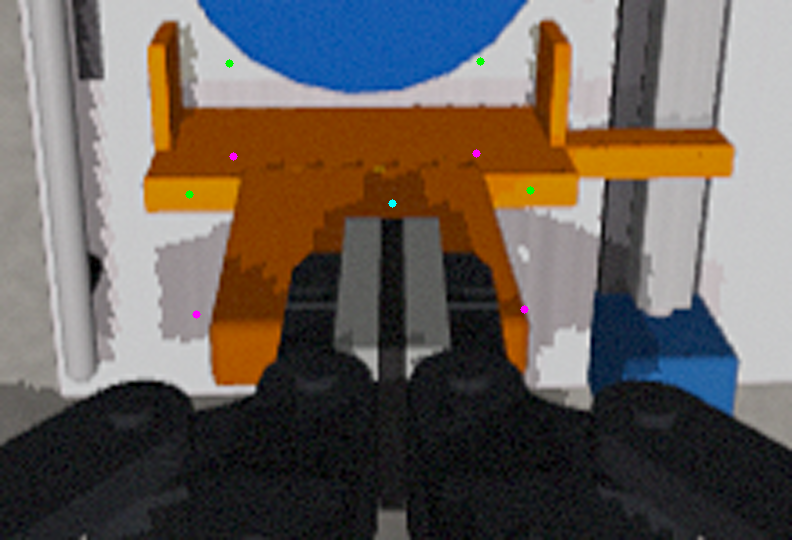

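The pusher is still at home and the pot hasn't moved, but the fingers are now in front of the tab: they got past it without pushing it. I'll lift clear, go back behind it and retry in smaller steps while watching force and height.

Emit:
play_rows(
  series=[
    {"fingers": 1,"dx": 0,"dy": 1,"dz": 10,"turn": 0},
    {"fingers": 1,"dx": 0,"dy": 0,"dz": 25,"turn": 0},
    {"fingers": 1,"dx": 0,"dy": 0,"dz": 25,"turn": 0},
    {"fingers": 1,"dx": -7,"dy": -28,"dz": 2,"turn": 0},
    {"fingers": 1,"dx": -7,"dy": -28,"dz": 0,"turn": 0},
    {"fingers": 1,"dx": -2,"dy": -10,"dz": 0,"turn": 0},
    {"fingers": 1,"dx": 0,"dy": 0,"dz": 0,"turn": 0},
  ],
)

```text
clock: 5.37
position: [0.521, -0.2131, 0.1892]
ee_rot: [0.011, 0.992, -0.12, 0.022]
contact_force: [0.8, -0.0, -0.3]
width: 0.0
```

```bash
cat >> h.py <<'E'
from scipy.spatial.transform import Rotation as R
def wrist():
    s=get_state();p=get_image("wrist");e=s["ee_rot"];Rt=R.from_quat([e[1],e[2],e[3],e[0]]).as_matrix();H=np.array(p["hand_eye"])
    o=Rt@H[:3,3]+s["position"]
    def wz(uv,z):
        d=Rt@H[:3,:3]@np.linalg.inv(K(p))@[uv[0],uv[1],1.];return o+d*(z-o[2])/d[2]
    return p,wz
def colors(p,lo,hi,mn=40):
    m=cv2.inRange(cv2.cvtColor(p["pixels"],cv2.COLOR_RGB2HSV),lo,hi);k,l,st,ce=cv2.connectedComponentsWithStats(m);return [(st[i].tolist(),np.round(ce[i],1).tolist()) for i in range(1,k) if st[i,4]>mn]
E
python3 -c "
from h import *
s,q,g=where();print(g(0,-.155))
p,wz=wrist();save(p,'w4.png')
print('orange',colors(p,(8,150,60),(20,255,255)));b=colors(p,(105,120,60),(125,255,255),1500);print('blue',b)
for st,c in b:print(np.round(toS(q,wz(c,.086))*1e3))"
```

```text
t 5.37 S [   5.4 -171.2] z 189.2 F [ 0.8 -0.  -0.3] push 0.2 turn left -0.01 w 7.24486224860806e-06
[-1. 17.]
orange [([258, 97, 139, 50, 2509], [319.5, 129.9]), ([462, 206, 38, 37, 536], [476.5, 219.9])]
blue [([265, 3, 88, 97, 6589], [308.3, 50.9])]
[  1. -56.]
```

Emit:
play_rows(
  series=[
    {"fingers": 1,"dx": -3,"dy": 8,"dz": -30,"turn": 0},
    {"fingers": 1,"dx": 0,"dy": 0,"dz": -35,"turn": 0},
    {"fingers": 1,"dx": 0,"dy": 0,"dz": -18,"turn": 0},
    {"fingers": 1,"dx": 0,"dy": 0,"dz": -2,"turn": 0},
  ],
)

```text
clock: 5.75
position: [0.52, -0.2011, 0.1043]
ee_rot: [0.01, 0.992, -0.121, 0.025]
contact_force: [-0.6, 0.9, 1.1]
width: 0.0002
```

```bash
python3 -c "
from h import *
where()"
```

```text
t 5.75 S [   1.4 -159.9] z 104.3 F [-0.6  0.9  1.1] push 0.7 turn left -0.008 w 0.00021803006185447754
```

Emit:
play_rows(
  series=[
    {"fingers": 1,"dx": 1,"dy": 6,"dz": 0,"turn": 0},
    {"fingers": 1,"dx": 1,"dy": 6,"dz": 0,"turn": 0},
  ],
)

```text
clock: 5.92
position: [0.5215, -0.1871, 0.1033]
ee_rot: [0.009, 0.992, -0.121, 0.024]
contact_force: [-0.5, 0.3, -0.3]
width: -0.0002
```

```bash
python3 -c "
from h import *
where()"
```

```text
t 5.92 S [  -0.7 -145.9] z 103.3 F [-0.5  0.3 -0.3] push 0.1 turn left -0.008 w -0.00016103505864685416
```

Emit:
play_rows(
  series=[
    {"fingers": 1,"dx": 1,"dy": 5,"dz": 0,"turn": 0},
    {"fingers": 1,"dx": 1,"dy": 5,"dz": 0,"turn": 0},
  ],
)

```text
clock: 6.08
position: [0.5248, -0.1758, 0.1051]
ee_rot: [0.01, 0.992, -0.121, 0.025]
contact_force: [-1.6, -5.6, -3.7]
width: -0.0001
```

```bash
python3 -c "
from h import *
where()"
```

```text
t 6.08 S [  -0.3 -134.2] z 105.1 F [-1.6 -5.6 -3.7] push -5.8 turn left -0.009 w -7.096091808080005e-05
```

Contact is where expected (5.8 N at y = -134). Carrying on in small steps.

Emit:
play_rows(
  series=[
    {"fingers": 1,"dx": 1,"dy": 5,"dz": -1,"turn": 0},
    {"fingers": 1,"dx": 1,"dy": 5,"dz": -1,"turn": 0},
  ],
)

```text
clock: 6.25
position: [0.5271, -0.1675, 0.1052]
ee_rot: [0.013, 0.992, -0.119, 0.025]
contact_force: [-2.2, -6.2, -0.0]
width: -0.0004
```

```bash
python3 -c "
from h import *
where()"
```

```text
t 6.25 S [-1.000e-01 -1.256e+02] z 105.2 F [-2.2 -6.2 -0. ] push -6.5 turn left -0.012 w -0.0004284077057368934
```

Emit:
play_rows(
  series=[
    {"fingers": 1,"dx": 1,"dy": 5,"dz": -1,"turn": 0},
    {"fingers": 1,"dx": 1,"dy": 5,"dz": -1,"turn": 0},
  ],
)

```text
clock: 6.42
position: [0.529, -0.1603, 0.1053]
ee_rot: [0.018, 0.993, -0.118, 0.026]
contact_force: [-3.0, -8.9, -0.3]
width: 0.0001
```

```bash
python3 -c "
from h import *
s,q,g=where()
p,wz=wrist();save(p,'w5.png')
print('orange',colors(p,(8,150,60),(20,255,255)));b=colors(p,(105,120,60),(125,255,255),1500);print('blue',b)
for st,c in b:print(np.round(toS(q,wz(c,.086))*1e3))"
```

```text
t 6.42 S [-1.000e-01 -1.181e+02] z 105.3 F [-3.  -8.9 -0.3] push -9.4 turn left -0.015 w 7.80998741398827e-05
orange [([250, 147, 183, 102, 8187], [327.8, 207.8]), ([494, 279, 57, 52, 1062], [516.6, 298.6])]
blue [([260, 69, 120, 123, 11385], [319.7, 129.7])]
[  0. -55.]
```

Emit:
play_rows(
  series=[
    {"fingers": 1,"dx": 2,"dy": 8,"dz": -2,"turn": 0},
    {"fingers": 1,"dx": 2,"dy": 8,"dz": -2,"turn": 0},
  ],
)

```text
clock: 6.63
position: [0.532, -0.1501, 0.1051]
ee_rot: [0.025, 0.993, -0.115, 0.026]
contact_force: [-6.6, -9.7, 7.3]
width: -0.0001
```

```bash
cat >> h.py <<'E'
def tilt(s,q):
    e=s["ee_rot"];z=R.from_quat([e[1],e[2],e[3],e[0]]).as_matrix()[:,2];print("tool z in station",np.round(toS(np.r_[0,0,q[2]],z),3))
E
python3 -c "
from h import *
s,q,g=where();tilt(s,q);print(g(0,-.065))"
```

```text
t 6.63 S [   0.3 -107.5] z 105.1 F [-6.6 -9.7  7.3] push -11.1 turn left -0.02 w -0.0001485905333920873
tool z in station [ 0.059 -0.043]
[10. 41.]
```

Emit:
play_rows(
  series=[
    {"fingers": 1,"dx": 2,"dy": 10,"dz": -1,"turn": 0},
    {"fingers": 1,"dx": 2,"dy": 10,"dz": -1,"turn": 0},
  ],
)

```text
clock: 6.8
position: [0.5352, -0.1374, 0.1056]
ee_rot: [0.033, 0.993, -0.113, 0.027]
contact_force: [-1.8, -9.3, -3.1]
width: -0.0004
```

```bash
python3 -c "
from h import *
s,q,g=where();tilt(s,q);print(g(0,-.065))
p,wz=wrist();save(p,'w6.png')
print('orange',colors(p,(8,150,60),(20,255,255),300));b=colors(p,(105,120,60),(125,255,255),1500);print('blue',b)
for st,c in b:print(np.round(toS(q,wz(c,.086))*1e3))"
```

```text
t 6.8 S [  0.3 -94.3] z 105.6 F [-1.8 -9.3 -3.1] push -9.5 turn left -0.024 w -0.0004160586093578988
tool z in station [ 0.062 -0.059]
[ 7. 28.]
orange [([249, 143, 184, 106, 8158], [327.2, 207.4]), ([485, 294, 55, 47, 1023], [507.0, 312.6])]
blue [([260, 70, 121, 122, 11514], [319.8, 130.3])]
[  0. -32.]
```

Emit:
play_rows(
  series=[
    {"fingers": 1,"dx": 2,"dy": 9,"dz": -1,"turn": 0},
    {"fingers": 1,"dx": 2,"dy": 9,"dz": -1,"turn": 0},
    {"fingers": 1,"dx": 2,"dy": 7,"dz": -1,"turn": 0},
  ],
)

```text
clock: 7.1
position: [0.5403, -0.1183, 0.1058]
ee_rot: [0.042, 0.993, -0.111, 0.027]
contact_force: [-3.9, -9.3, 0.7]
width: -0.0002
```

```bash
python3 -c "
from h import *
s,q,g=where();tilt(s,q)
p,wz=wrist();save(p,'w7.png')
b=colors(p,(105,120,60),(125,255,255),1500);gr=colors(p,(45,90,40),(80,255,255),100);print('blue',b,'green',gr)
for st,c in b:print(np.round(toS(q,wz(c,.086))*1e3,1))
for st,c in gr:print('disc far edge',np.round(toS(q,wz((c[0],st[1]),.03))*1e3,1),'L',np.round(toS(q,wz((st[0],st[1]+st[3]),.03))*1e3,1))
a=p['pixels'][0:260,170:470,::-1];cv2.imwrite('pics/w7c.png',cv2.resize(a,None,fx=2.2,fy=2.2,interpolation=2))"
```

```text
t 7.1 S [  0.4 -74.6] z 105.8 F [-3.9 -9.3  0.7] push -9.9 turn left -0.029 w -0.00021472337196971216
tool z in station [ 0.065 -0.075]
blue [([417, 4, 90, 47, 1511], [456.9, 29.2]), ([260, 68, 121, 123, 11630], [320.0, 128.9])] green [([247, 32, 137, 116, 5299], [308.6, 68.5])]
[68.6 39.8]
[  0.3 -11.8]
disc far edge [-5.4 42.5] L [-50.2 -36. ]
```

View pics/w7c.png

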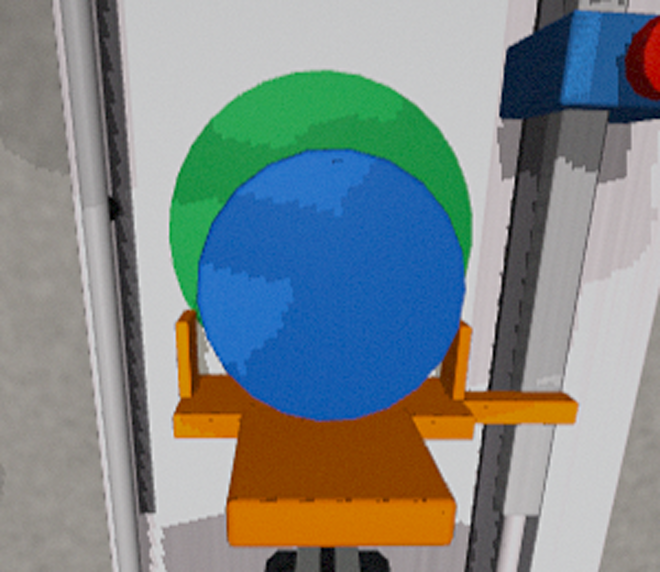

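The disc's far edge is at 42.5 mm, so its centre is at about -7.5, which agrees with the first estimate. The pot is at -11.8, so it has about 4 mm to go.

Emit:
play_rows(
  series=[
    {"fingers": 1,"dx": 1,"dy": 6,"dz": -1,"turn": 0},
    {"fingers": 1,"dx": 0,"dy": 1,"dz": 0,"turn": 0},
  ],
)

```text
clock: 7.32
position: [0.541, -0.1146, 0.1065]
ee_rot: [0.047, 0.993, -0.109, 0.027]
contact_force: [-1.6, -7.2, -5.0]
width: 0.0
```

```bash
python3 -c "
from h import *
s,q,g=where();tilt(s,q)
p,wz=wrist()
b=colors(p,(105,120,60),(125,255,255),3000);gr=colors(p,(45,90,40),(80,255,255),100)
for st,c in b:print(np.round(toS(q,wz(c,.086))*1e3,1))
for st,c in gr:print('disc far edge',np.round(toS(q,wz((c[0],st[1]),.03))*1e3,1))"
```

```text
t 7.32 S [  0.2 -70.9] z 106.5 F [-1.6 -7.2 -5. ] push -7.4 turn left -0.033 w 1.1922807932475196e-05
tool z in station [ 0.068 -0.085]
[ 0.2 -6.5]
disc far edge [-7.9 42.4]
```

The pot is centred on the disc to within about 1 mm and travel is about 0.065. Now letting the pusher back gently.

Emit:
play_rows(
  series=[
    {"fingers": 1,"dx": -2,"dy": -8,"dz": 0,"turn": 0},
    {"fingers": 1,"dx": -2,"dy": -8,"dz": 0,"turn": 0},
    {"fingers": 1,"dx": -2,"dy": -10,"dz": 0,"turn": 0},
    {"fingers": 1,"dx": -4,"dy": -15,"dz": 0,"turn": 0},
    {"fingers": 1,"dx": -4,"dy": -15,"dz": 0,"turn": 0},
    {"fingers": 1,"dx": -5,"dy": -20,"dz": 0,"turn": 0},
    {"fingers": 1,"dx": 0,"dy": 0,"dz": 20,"turn": 0},
    {"fingers": 1,"dx": 0,"dy": 0,"dz": 30,"turn": 0},
    {"fingers": 1,"dx": 0,"dy": 0,"dz": 30,"turn": 0},
    {"fingers": 1,"dx": 0,"dy": 0,"dz": 0,"turn": 0},
  ],
)

```text
clock: 8.2
position: [0.5232, -0.1957, 0.1944]
ee_rot: [0.046, 0.992, -0.11, 0.032]
contact_force: [0.7, -0.1, 0.4]
width: -0.0001
```

```bash
python3 -c "
from h import *
s,q,g=where();tilt(s,q)
p,wz=wrist()
b=colors(p,(105,120,60),(125,255,255),1500);gr=colors(p,(45,90,40),(80,255,255),100);r=colors(p,(0,150,60),(5,255,255),40);o=colors(p,(8,150,60),(20,255,255),300)
for n,L,z in(('blue',b,.086),('red',r,.094)):
  for st,c in L:print(n,st,np.round(toS(q,wz(c,z))*1e3,1))
for st,c in gr:print('disc far edge',np.round(toS(q,wz((c[0],st[1]),.03))*1e3,1))
for st,c in o:print('orange back edge@.132',st,np.round(toS(q,wz((st[0]+.4*st[2],st[1]+st[3]),.132))*1e3,1))
cv2.imwrite('pics/w8c.png',cv2.resize(p['pixels'][0:260,150:490,::-1],None,fx=2.2,fy=2.2,interpolation=2))"
```

```text
t 8.2 S [   3.1 -153.8] z 194.4 F [ 0.7 -0.1  0.4] push 0.1 turn left -0.031 w -0.00014756423619093602
tool z in station [ 0.077 -0.081]
blue [265, 0, 93, 49, 3450] [  1.  -25.5]
red [262, 288, 17, 6, 53] [ -36.5 -267.8]
disc far edge [-2.5 -2. ]
orange back edge@.132 [256, 51, 143, 51, 2413] [  1.4 -80.2]
orange back edge@.132 [451, 208, 39, 35, 487] [ 135.4 -191.5]
```

View pics/w8c.png

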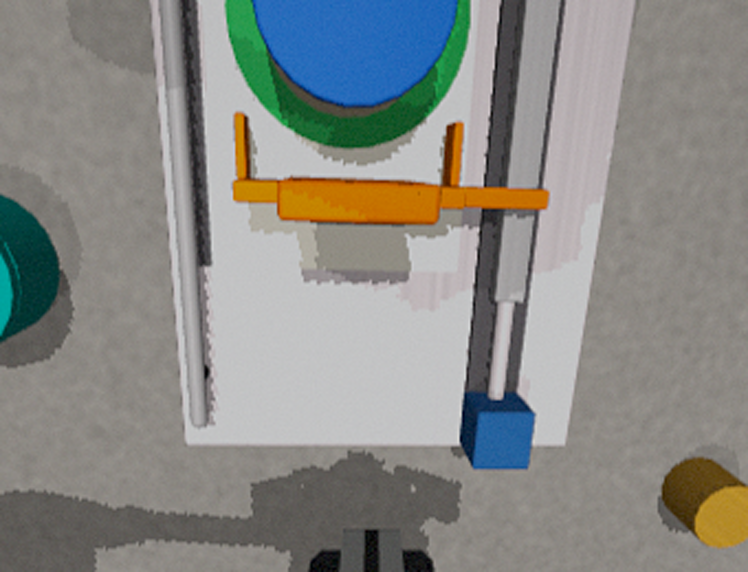

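The pusher holds at about 0.043 (mid position), and the pot stands on the disc with a green margin showing behind it. I'll back off so the top camera can check.

Emit:
play_rows(
  series=[
    {"fingers": 1,"dx": 0,"dy": -10,"dz": 30,"turn": 0},
    {"fingers": 1,"dx": -35,"dy": -15,"dz": 10,"turn": 0},
    {"fingers": 1,"dx": -35,"dy": -15,"dz": 10,"turn": 0},
    {"fingers": 1,"dx": -35,"dy": -15,"dz": 0,"turn": 0},
    {"fingers": 1,"dx": -35,"dy": -15,"dz": 0,"turn": 0},
    {"fingers": 1,"dx": -35,"dy": -15,"dz": 0,"turn": 0},
    {"fingers": 1,"dx": 0,"dy": 0,"dz": 0,"turn": 0},
    {"fingers": 1,"dx": 0,"dy": 0,"dz": 0,"turn": 0},
  ],
)

```text
clock: 8.92
position: [0.3421, -0.2796, 0.242]
ee_rot: [0.042, 0.993, -0.109, 0.034]
contact_force: [0.0, 0.1, 0.1]
width: -0.0001
```

```bash
python3 - <<'E'
from h import *
s,q,g=where()
p=get_image("top")
for n,lo,hi,z in(("green",(45,100,60),(75,255,255),.03),("blue",(105,120,80),(125,255,255),.086),("orange",(8,150,100),(20,255,255),.1),("red",(0,150,90),(5,255,255),.086)):
    for st,c in colors(p,lo,hi,14):
        if 255<c[0]<415 and 135<c[1]<255: print(n,st,c,np.round(toS(q,at_z(p,c,z))*1e3,1))
cv2.imwrite("pics/top9.png",cv2.resize(p["pixels"][135:285,255:415,::-1],None,fx=4,fy=4,interpolation=2))
E
```

```text
t 8.92 S [-151.4 -280.1] z 242.0 F [0.  0.1 0.1] push 0.1 turn left -0.032 w -0.0001265058964315643
green [321, 184, 31, 30, 234] [332.7, 203.0] [-15.7  -2.9]
blue [324, 168, 8, 7, 33] [327.4, 171.4] [60.7 41. ]
blue [326, 185, 23, 22, 392] [337.1, 195.3] [ -0.7 -10.2]
blue [392, 187, 12, 10, 82] [397.5, 191.4] [  69.  -179.4]
orange [355, 179, 11, 28, 88] [360.1, 193.6] [ 23.  -74.3]
orange [349, 208, 7, 9, 18] [352.9, 213.0] [-40.1 -71.9]
red [327, 164, 5, 5, 17] [329.0, 166.4] [77.2 41.3]
red [273, 173, 23, 22, 387] [284.2, 183.6] [-17.3 152.8]
```

View pics/top9.png

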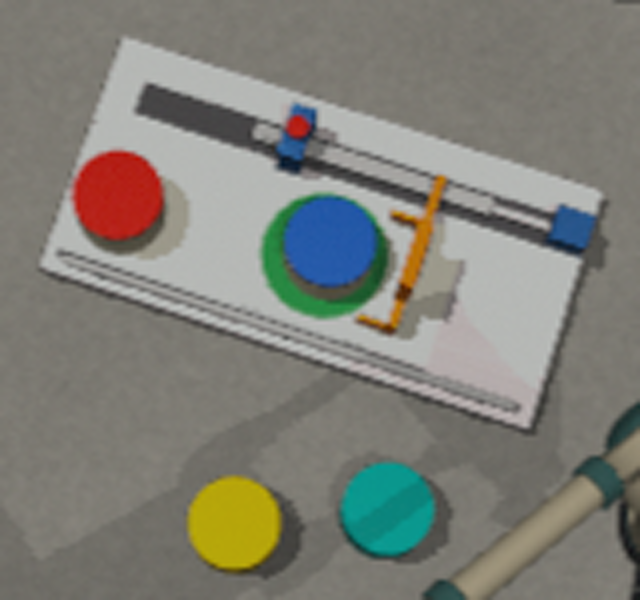

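The pot is wholly on the disc with green showing around it, the pusher is held at mid travel, the pin is down and the spare pot hasn't moved.

```bash
python3 -c "
from rig import *
print(sign_off())"
```

```text
the job is handed in; nothing more can be done
None
```

The pot now stands wholly on the green disc and the pusher is caught at mid travel; I handed the job in at about 9 s on the robot's clock. I pushed the orange tab with the shut fingers until the pot was on the disc, about 65 mm of travel. Then I backed off so the pusher sprang back onto its stop.

**Last checks:**
- **Pot:** the top camera put its centre about 3 mm from the disc's, where 15 mm is allowed. The close-up wrist view had put it about 1 mm off.
- **Pusher:** it is at about 0.043 by measurement, and the latched position is 0.045.
- **Other things:** the stop pin's knob and the spare pot measured where they were at the start. The yellow and turquoise pots looked unmoved; I did not measure the other bystanders again.
- **Arm:** it is clear of everything, with no force reading.

**What went wrong:** on the first push the fingers ended up in front of the tab without moving the pusher, drifting about 10 mm higher on the way. I don't know how they got past it. The pusher and pot were still at their start positions, so I lifted over the tab and repeated the push in small, force-checked steps. In the second push the highest push force I read was about 11 N. I have no force readings from during the first push, so I can't rule out a higher force then.

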